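# Dry pass of a bridge blank through the drum sander

## Task

Before the little drum sander is switched on, make a dry pass with the thin bridge blank: lay it down on the higher infeed table, in front of the hood and lined up with its opening, let go of it, then take the wooden push stick and, with the stick behind it, slide the blank under the hood and down the step until all of it lies on the lower outfeed table, clear of the hood. Keep the gripper off the blank from the moment it goes under the hood, don't tip it, and lay the push stick flat back on the bench when done. Leave the thick blank, bottle, jar and hand plane where they are.

Things in the scene. Friction and masses are not known exactly. Their poses are not given: they have to be found in the camera images.
- sander: Fixed shop-built drum sander, switched off. Origin on the bench (z = 0) under the middle of its hood; +y is the feed direction, z up. The hood covers x -60..60, y -45..45 mm, top 180 mm above the bench, a knob above it to 217 mm. A motor stands out of its side to x = 157 mm (y -40..40, up to 150 mm high). Under the hood a 14 mm gap (y -7..7) parts the two tables. No fences or stops.
- infeed (a point): Point on the infeed table's flat metal top, on the centre line, 130 mm before the hood's middle, 60 mm above the bench. Axes as the sander's. The table is 120 mm wide and runs from 85 mm before this point to under the hood (sander y -215..-7 mm).
- outfeed (a point): Point on the outfeed table's flat top, on the centre line, 150 mm past the hood's middle, 52 mm above the bench: 8 mm lower than the infeed table, a step down. Axes as the sander's. The table is 120 mm wide (sander y 7..255 mm).
- opening (a point): Middle of the sill of the hood's opening, at infeed table height, on the hood's front face (sander y = -45 mm). The opening is 80 mm wide and 32 mm high here, and runs straight through the hood (90 mm) with its roof level.
- blank_center (a point): The thin bridge blank: a loose dark wood board 52 mm wide (its x) by 150 mm long (its y) by 22 mm thick, about 0.13 kg, lying flat on the bench on the infeed side of the sander. The point is at its centre, 11 mm above its underside.
- thick_center (a point): The thick blank, same wood, width and length (52 x 150 mm) but 40 mm thick, too thick for the opening; to be left alone. The point is at its centre, 20 mm above its underside. The two blanks lie side by side in either order.
- stick_handle (a point): Wooden push stick, loose, 196 mm long, 0.1 kg, on its flat underside, pointing along its +y. The point is in the upright handle (block 22 mm wide in x, 44 long in y, 75 high), on its midline, 50 mm above the underside. A bar 18 mm wide, 16 high runs forward to a cross-shoe 44 mm wide, 20 long, 18 high with a flat front, 174 mm ahead of this point. It balances about 48 mm ahead of this point.
- stick_nose (a point): The middle of the push stick's flat front face, 9 mm above its underside, 174 mm ahead of the handle point. Same axes as the handle.
- bottle: Bystander: green glass bottle, 66 mm diameter, 200 mm high; origin at the centre of its foot.
- jar: Bystander: amber jar with a metal lid, 64 mm diameter, 85 mm high; origin at the centre of its foot.
- plane: Bystander: hand plane 50 x 190 mm (long along its y), about 95 mm high; origin at the centre of its sole.
Not all that is in view belongs to the job. What is shaped like the part that bears stick_handle but pink is not meant. What is shaped like the part that bears blank_center but orange or red is not meant.

How it is judged:
On the way, in this order (a step that is already met when the one before it is completed fails the run):
1. the thin blank lies flat on the infeed table, in front of the hood or with its nose no more than 30 mm under it, in line with the opening, let go (y of blank_center in the frame of sander between -0.22 and -0.09 m and x of blank_center in the frame of sander between -0.03 and 0.03 m and z of blank_center in the frame of sander between 0.067 and 0.075 m and angle between blank_center's own z axis and vertical below 0.06 rad and contact force between the fingers and blank below 0.1 N), for 0.2 s.
2. the push stick pushes the blank under the hood: the blank's middle is under the hood with the stick's nose behind it and touching (y of blank_center in the frame of sander between -0.045 and 0.06 m and z of blank_center in the frame of sander below 0.09 m and horizontal distance between stick_nose and blank_center above 0.06 m and y of stick_nose in the frame of sander below 0 m and contact force between stick and blank above 0.05 N), for 0.05 s.
At the end, for the whole second after the job is handed in: The thin blank lies flat and still, wholly on the outfeed table and clear of the hood (centre 119 to 185 mm past the hood's middle, within 40 mm of the centre line and 0.3 rad of the feed direction). The push stick lies flat and still on the bench on its underside (y of blank_center in the frame of sander between 0.119 and 0.185 m and x of blank_center in the frame of sander between -0.04 and 0.04 m and z of blank_center in the frame of sander between 0.058 and 0.068 m and angle between blank_center's own z axis and vertical below 0.05 rad and angle between the y axis of blank_center and the y axis of sander, either way round below 0.3 rad and linear speed of each of blank, stick below 0.02 m/s and height (world z) of stick_handle below 0.056 m and angle between stick_handle's own z axis and vertical below 0.06 rad); the robot touches nothing.
It fails at once if the robot touches the blank while its nose is more than 30 mm under the hood, or later (y of blank_center in the frame of sander above -0.09 m and contact force between any of the fingers, the arm and blank above 0.5 N).
It fails at once if the blank is tipped by more than 0.35 rad (angle between blank_center's own z axis and vertical above 0.35 rad).
It fails at once if the thick blank, bottle, jar or plane is moved by more than 25 mm (distance of any of thick_center, bottle, jar, plane from where it was at the start of the episode above 0.025 m).
It also fails if it takes over 72 s, if anything falls off the work surface, if the arm or the gripper's body presses on something with over 40 N, if the wrist force passes 120 N, or if a joint passes its speed limit or range.

## Robot

A 7-joint arm with a two-finger parallel gripper is mounted at the origin on the work surface. World frame = base frame: x ahead of the robot, y to its left, z up, the work surface at z = 0. Lengths are in m, angles in rad, forces in N, time in s.
With the tool pointing down it reaches from about 0.425 to 0.925 m from the base axis. Payload 6.8 kg.
Tool frame: the origin (TCP) lies between the finger pads; the fingertips stand r.tcp_to_tips ahead of it and the grasp point (between the pads) lies 3 mm ahead of it (r.tcp_to_tips is the distance from the TCP to the fingertips, in m); z points along the fingers, y is the line along which they close (so a half turn about z gives the same grasp; the last joint's range is limited). The gripper opens to 85 mm and grips with 20 to 120 N. Pads are 22 mm wide; open, the fingers measure 114 mm over their backs; the gripper's body (76 mm by 85 mm) begins 54 mm behind the grasp point. The pads swing forward as they close: fully open they stand 13 mm farther back than shut.
Start: joints at [1.203, 0.477, 0.022, 1.555, -0.011, 1.109, -0.083], TCP at [0.173, -0.652, 0.253] pointing down, gripper open.
Joint ranges: [-2.96, 2.96], [-0.34, 2.1], [-1.41, 1.46], [0.24, 2.44], [-1.37, 4.51], [0.17, 1.92], [-2.96, 2.96]. Speed limits (rad/s): [2.39, 2.39, 3.14, 3.14, 3.14, 3.14, 3.14].

## Interface

Orientations are given as a rotation vector (axis times angle).
In Python, from bench import r gives the robot as it stands. The module is installed in compiled form; this text tells all that it offers.
- The arm moves only by the tool step_arm, never from a script. Its argument "moves" is a list of rows, each an object of numbers: "rx", "ry", "rz": the turn, a rotation vector about the tool's x, y, z in degrees; "dx", "dy", "dz": the shift along the tool's x, y, z in mm; "gripper": the opening, from -1 (shut) to 1 (fully open). In form: [{"rx": .., "ry": .., "rz": .., "dx": .., "dy": .., "dz": .., "gripper": ..}, ...]. A call has 1 to 20 rows; each row shifts and turns the commanded pose from where the row before left it, along the tool's axes as they then stand; what a row does not reach is not made up. A row lasts 1/8 s, in which the tool goes at most 62.5 mm and 10.7 degrees, less where a joint would pass 70% of its speed; a pose out of reach is approached as far as the arm can. A call is refused whole if a number of a shift passes 62.5 or a number of a turn 10.7, either way. A call with a gripper value outside its range is refused whole. The fingers move at their own pace and stop on an object; "grip_force" is the grip in N (left out, the last holds). Time passes only in rows, so rows that do not move let the fingers close. It gives the time, the measured TCP pose, the force, the opening and the grip force at its end, in the units of the state.
- r.get_obs(): the state, without advancing time (a new reading comes with each control period).
- r.grab_frame(name): name is "side" or "top" or "wrist"; returns the picture (400x640x3 uint8, blue, green, red); there is no depth.
- r.camera_info(name): a dict with "mtx" (3x3 intrinsics, pixels), "rvec" (rotation vector, rad) and "tvec" (3), from world to camera coordinates, as OpenCV has them. Camera axes: x right, y down, z forward; pixel columns grow to the right and rows downward; lengths in m; the calibration is good to about 2 mm. A picture is of the moment at which its call begins: read the wrist's pose just before it. camera_info takes no time and is no camera call; for the wrist camera it gives the pose at the moment of the call.
- r.hand_in(): hands the job in; it is judged then, once.
The state is a dict: "clock": time; "joints": joint angles; "qvel": joint speeds; "tau": joint torques, N m; "tcp_pos": TCP position; "orientation": TCP orientation; "contact_force": force on the tool from outside, world axes, zero at the start; "moment": the same for the moment, N m; "grip_width": finger opening in m; "gripper_force": force on a finger pad.
Only numpy, scipy, OpenCV 4.12 (cv2) and the standard library are available. Lean on these libraries where they do the work, as an engineer would, in place of code of your own. Each camera call takes 0.05 s, during which the arm holds its last target. There are 200 camera calls.

## Working session

There is one attempt and no reset: what is moved stays moved. The work goes in short steps, Python scripts to look and compute and a tool call to move; the robot and the scene stay as the last step left them, time stands still between calls to the robot, and variables do not carry over. Pictures are saved under pics/ and viewed, at most 10 in all, crops included, and the job is handed in when it is done.

Besides the shell and the picture viewer there is one more tool, called after "Emit:" as name([rows], argument=value, ...), one row to a line, values as JSON. step_arm: Moves the arm, as the interface text tells. Its arguments: {"type":"object","properties":{"moves":{"type":"array","items":{"type":"object","properties":{"rx":{"type":"number"},"ry":{"type":"number"},"rz":{"type":"number"},"dx":{"type":"number"},"dy":{"type":"number"},"dz":{"type":"number"},"gripper":{"type":"number"}}}},"grip_force":{"type":"number"}},"required":["moves"]}

```bash
mkdir -p pics; python3 - <<'E'
from bench import r
import cv2
o=r.get_obs();print(o,r.tcp_to_tips)
for n in("side","top","wrist"):
    print(n,r.camera_info(n)); cv2.imwrite(f"pics/{n}0.png",r.grab_frame(n))
E
```

```text
{'clock': 0.0, 'joints': array([ 1.20292237,  0.4777804 ,  0.0223446 ,  1.55646045, -0.01152306,
        1.10927398, -0.08312629]), 'qvel': array([-4.61162576e-05, -1.30132997e-03, -1.25302803e-03,  1.75419539e-03,
       -2.84991522e-04, -7.16441633e-04, -7.99368994e-04]), 'tau': array([ 4.94005362e-04, -5.96433985e+01,  1.60799235e+00, -2.81189543e+01,
        1.24898111e-02,  9.30912240e-03, -7.63472656e-06]), 'tcp_pos': array([ 0.17323269, -0.65182384,  0.25233517]), 'orientation': array([-3.11338765e+00, -4.06647355e-01,  5.42216018e-04]), 'contact_force': array([-0.53294774, -0.18746948,  0.61132766]), 'moment': array([-0.03179739,  0.02057493,  0.02005024]), 'gripper_force': 0.0, 'grip_width': 0.08563873008828009} 0.022
side {'mtx': array([[505.2286131 ,   0.        , 327.06929947],
       [  0.        , 505.2286131 , 197.16391464],
       [  0.        ,   0.        ,   1.        ]]), 'rvec': array([ 0.30262131, -2.6781492 ,  1.36880273]), 'tvec': array([0.52102494, 0.13698716, 1.51416578])}
top {'mtx': array([[369.97902051,   0.        , 321.73594509],
       [  0.        , 369.97902051, 203.33804659],
       [  0.        ,   0.        ,   1.        ]]), 'rvec': array([ 2.17876037, -2.21886508,  0.07866593]), 'tvec': array([-0.02816222,  0.52700322,  1.18189629])}
wrist {'mtx': array([[293.45462418,   0.        , 320.69022988],
       [  0.        , 293.45462418, 196.62059988],
       [  0.        ,   0.        ,   1.        ]]), 'rvec': array([-2.29129442,  1.76248743,  0.26820638]), 'tvec': array([-0.67427744, -0.03787525,  0.37870863])}
```

View pics/top0.png

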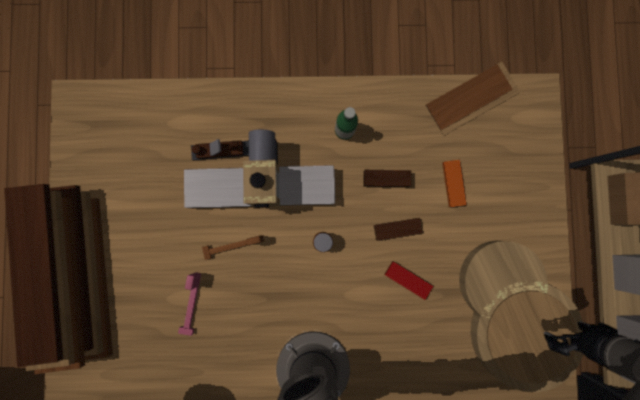

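View pics/side0.png

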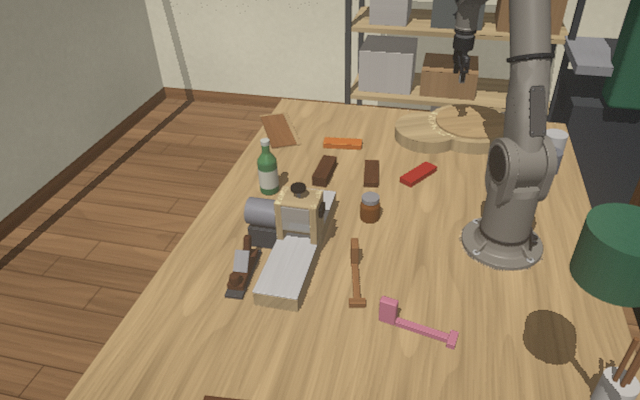

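The top view shows the sander at about (260,185), feeding left (world +y). The two dark blanks are at (388,179) and (398,229), and the wooden stick runs from (262,240) to (208,252). The side view has the blanks at (325,170) and (372,173). I'll zoom in next.

```bash
python3 - <<'E'
import cv2,numpy as np
t=cv2.imread("pics/top0.png");s=cv2.imread("pics/side0.png")
a=cv2.resize(t[120:270,180:440],(800,462),interpolation=cv2.INTER_CUBIC)
cv2.imwrite("pics/tz.png",a)
b=cv2.resize(s[150:310,230:430],(750,600),interpolation=cv2.INTER_CUBIC)
cv2.imwrite("pics/sz.png",b)
E
```

```text
(no output)
```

View pics/tz.png

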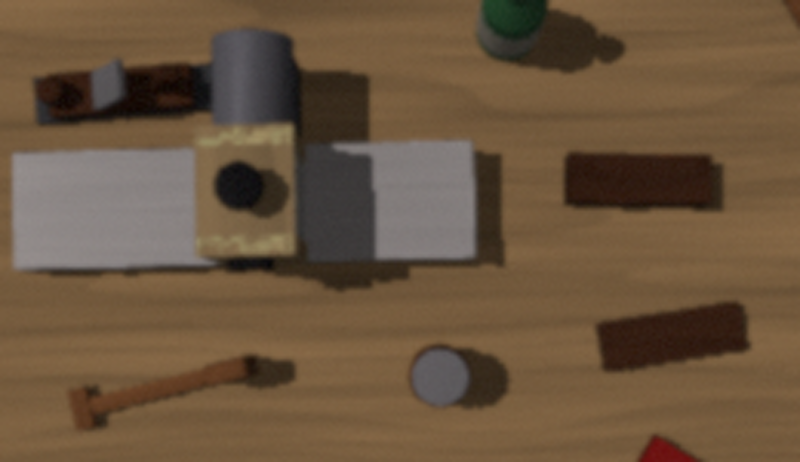

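View pics/sz.png

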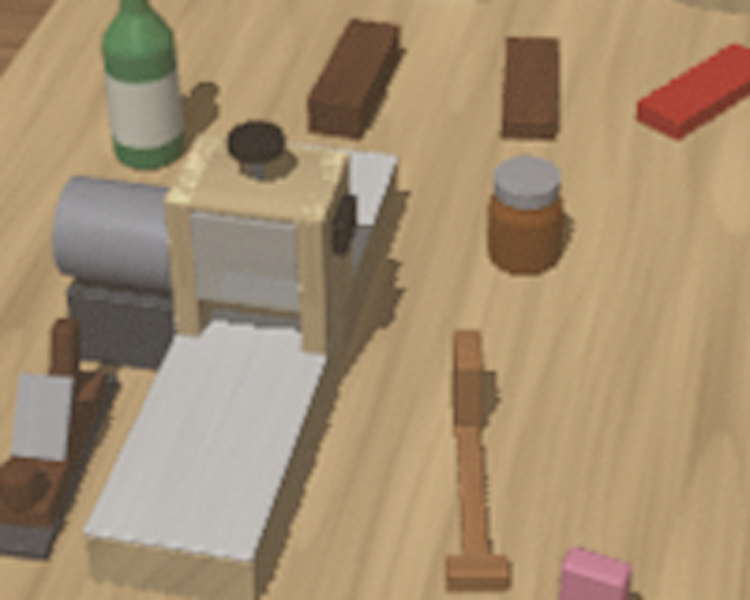

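The zooms show that the right-hand blank in the side view, the lower one in the top view, is the thin one. The stick's handle is upright at its -y end and the cross-shoe is at +y. I'll fit poses from corner clicks in both views.

```bash
cat > h.py <<'E'
from bench import r
import cv2,numpy as np
from scipy.optimize import least_squares
C={n:r.camera_info(n) for n in("side","top")}
T=lambda u,v:("top",180+(u+.5)/3.077-.5,120+(v+.5)/3.08-.5)
S=lambda u,v:("side",230+(u+.5)/3.75-.5,150+(v+.5)/3.75-.5)
def proj(n,P,c=None):
    c=c or C[n]; return cv2.projectPoints(np.array(P,float).reshape(-1,1,3),c["rvec"],c["tvec"],c["mtx"],None)[0].reshape(-1,2)
def fit(obs,x0,zfree=True):
    def res(p):
        c,s=np.cos(p[2]),np.sin(p[2]);o=[]
        for (n,u,v),m in obs:
            m=np.array(m)/1e3
            P=[p[0]+c*m[0]-s*m[1],p[1]+s*m[0]+c*m[1],m[2]+(p[3] if zfree else 0)]
            q=proj(n,P)[0];o+=[q[0]-u,q[1]-v]
        return np.array(o)
    k=least_squares(res,x0,loss="soft_l1"); return k.x,res(k.x).reshape(-1,2).round(1)
E
cat > fit1.py <<'E'
from h import *
b=[(T(597,323),(26,75,22)),(T(738,303),(26,-75,22)),(T(748,348),(-26,-75,22)),(T(605,370),(-26,75,22)),
(S(507,38),(26,-75,22)),(S(557,40),(-26,-75,22)),(S(556,124),(-26,75,22)),(S(503,122),(26,75,22)),(S(503,134),(26,75,0)),(S(556,137),(-26,75,0))]
st=[(T(69,388),(22,174,18)),(T(80,430),(-22,174,18)),(S(447,572),(22,174,18)),(S(509,572),(-22,174,18)),(S(448,588),(22,174,0)),(S(508,588),(-22,174,0)),
(S(455,331),(11,-22,75)),(S(480,332),(-11,-22,75)),(T(255,356),(11,-22,75))]
sa=[(T(12,153),(60,255,52)),(T(14,270),(-60,255,52)),(T(474,141),(60,-215,60)),(T(476,260),(-60,-215,60)),(S(90,535),(60,255,52)),(S(252,556),(-60,255,52)),(S(397,155),(-60,-215,60)),
(T(295,125),(60,-45,180)),(T(295,257),(-60,-45,180)),(T(197,257),(-60,45,180)),(T(195,125),(60,45,180))]
for n,o,x0 in(("blank",b,(.4,-.25,.1,0)),("stick",st,(.35,.1,.2,0)),("sander",sa,(.5,.1,0,0))):
    x,e=fit(o,x0); print(n,x.round(4),e.tolist())
print("camtop",-cv2.Rodrigues(C["top"]["rvec"])[0].T@C["top"]["tvec"])
R=cv2.Rodrigues(r.get_obs()["orientation"])[0];print(R.round(3))
E
python3 fit1.py
```

```text
blank [ 4.395e-01 -2.818e-01  1.404e-01 -2.000e-04] [[0.2, 0.0], [0.1, -0.9], [-0.3, 0.5], [0.2, 0.8], [-0.3, -0.6], [0.5, -0.6], [0.4, -0.3], [-0.6, -0.4], [-0.7, 1.7], [0.1, 1.5]]
stick [ 0.4138  0.1703  0.2248 -0.0031] [[1.0, 0.3], [0.5, 0.1], [-0.3, 0.2], [0.1, 0.1], [-0.7, 0.7], [0.2, 0.6], [-0.2, -1.3], [0.8, -1.6], [-1.7, -0.2]]
sander [ 0.5809  0.138   0.0073 -0.0012] [[0.4, 0.0], [-0.0, 0.2], [-0.1, -0.0], [0.3, -0.5], [-1.3, -1.1], [0.5, 0.6], [0.7, 0.3], [-0.5, -0.2], [0.3, -0.5], [-0.2, 0.4], [-0.1, 0.5]]
camtop [ 0.45763174 -0.0204743   1.21060247]
[[ 0.966  0.257 -0.   ]
 [ 0.257 -0.966  0.001]
 [-0.    -0.001 -1.   ]]
```

```bash
cat > go.py <<'E'
# usage: go.py x y z yaw_deg_of_tool_y
import sys
from h import *
from scipy.spatial.transform import Rotation as Ro
def go(x,y,z,a):
    o=r.get_obs();R=Ro.from_rotvec(o["orientation"])
    a=np.radians(a);ty=[np.cos(a),np.sin(a),0];tz=[0,0,-1.];D=Ro.from_matrix(np.array([np.cross(ty,tz),ty,tz]).T)
    d=np.array([x,y,z])-o["tcp_pos"]
    print("t",round(o["clock"],2),"tcp",o["tcp_pos"].round(4),"tool y ang",np.degrees(np.arctan2(*R.as_matrix()[1::-1,1])).round(2),"j",o["joints"].round(2),"grip",round(o["grip_width"],4))
    print("turn deg (first)",np.degrees((R.inv()*D).as_rotvec()).round(2)," shift mm after turn",(D.inv().apply(d)*1e3).round(1)," shift now",(R.inv().apply(d)*1e3).round(1),"F",o["contact_force"].round(1))
if __name__=="__main__":
    go(*map(float,sys.argv[1:5]))
E
python3 go.py .4395 -.2818 .15 8.04
python3 - <<'E'
from h import *
o=r.get_obs();c=r.camera_info("wrist");p=-cv2.Rodrigues(c["rvec"])[0].T@c["tvec"]
print("cam in tool",cv2.Rodrigues(o["orientation"])[0].T@(p.ravel()-o["tcp_pos"]))
E
```

```text
t 0.15 tcp [ 0.1733 -0.6519  0.2526] tool y ang -75.11 j [ 1.2   0.48  0.02  1.56 -0.01  1.11 -0.08] grip 0.0857
turn deg (first) [-7.000e-02 -5.000e-02 -8.315e+01]  shift mm after turn [329.3 315.3 102.6]  shift now [ 352.4 -289.2  102.9] F [-0.1 -0.7  0.2]
cam in tool [ 0.0759916  -0.00024417 -0.12019543]
```

Emit:
step_arm([
  {"rz": -10.4},
  {"rz": -10.4},
  {"rz": -10.4},
  {"rz": -10.4},
  {"rz": -10.4},
  {"rz": -10.4},
  {"rz": -10.4},
  {"rz": -10.4},
  {"dx": 40, "dy": 38},
  {"dx": 41, "dy": 40},
  {"dx": 41, "dy": 40},
  {"dx": 41, "dy": 40},
  {"dx": 41, "dy": 40},
  {"dx": 41, "dy": 39, "dz": 30},
  {"dx": 41, "dy": 39, "dz": 30},
  {"dx": 41, "dy": 39, "dz": 20},
  {"gripper": 1},
  {"gripper": 1},
])

```text
invalid input at $.moves[0]: expected keys rx, ry, rz, dx, dy, dz, gripper
```

```bash
python3 go.py .4395 -.2818 .15 8.04; python3 - <<'E'
from h import *
c=r.camera_info("wrist");f=r.grab_frame("wrist")
m=[]
ca,s=np.cos(.1404),np.sin(.1404)
P=[[.4395+ca*x-s*y,-.2818+s*x+ca*y,.022] for x,y in((.026,.075),(.026,-.075),(-.026,-.075),(-.026,.075))]
q=proj("w",P,c);print(q.round(1))
for u,v in q: cv2.circle(f,(int(u),int(v)),3,(0,255,0),1)
cv2.imwrite("pics/w1.png",f)
E
```

```text
t 0.15 tcp [ 0.1733 -0.6519  0.2526] tool y ang -75.11 j [ 1.2   0.48  0.02  1.56 -0.01  1.11 -0.08] grip 0.0857
turn deg (first) [-7.000e-02 -5.000e-02 -8.315e+01]  shift mm after turn [329.3 315.3 102.6]  shift now [ 352.4 -289.2  102.9] F [-0.1 -0.7  0.2]
[[-115.6 -288.5]
 [  70.  -258. ]
 [  77.7 -176.6]
 [ -96.7 -203.6]]
```

View pics/w1.png

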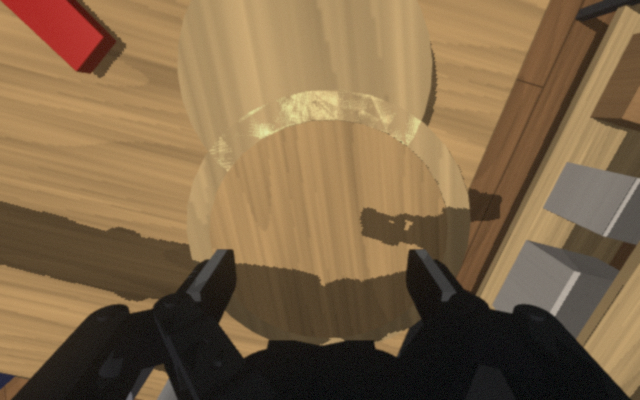

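The call was refused because each row needs all its keys. The arm hasn't moved, so the picture only shows the start view: the wood rounds and the open fingers at (215,290) and (430,290). I'll resend with full rows.

Emit:
step_arm([
  {"rx": 0, "ry": 0, "rz": -10.4, "dx": 0, "dy": 0, "dz": 0, "gripper": 1},
  {"rx": 0, "ry": 0, "rz": -10.4, "dx": 0, "dy": 0, "dz": 0, "gripper": 1},
  {"rx": 0, "ry": 0, "rz": -10.4, "dx": 0, "dy": 0, "dz": 0, "gripper": 1},
  {"rx": 0, "ry": 0, "rz": -10.4, "dx": 0, "dy": 0, "dz": 0, "gripper": 1},
  {"rx": 0, "ry": 0, "rz": -10.4, "dx": 0, "dy": 0, "dz": 0, "gripper": 1},
  {"rx": 0, "ry": 0, "rz": -10.4, "dx": 0, "dy": 0, "dz": 0, "gripper": 1},
  {"rx": 0, "ry": 0, "rz": -10.4, "dx": 0, "dy": 0, "dz": 0, "gripper": 1},
  {"rx": 0, "ry": 0, "rz": -10.4, "dx": 0, "dy": 0, "dz": 0, "gripper": 1},
  {"rx": 0, "ry": 0, "rz": 0, "dx": 33, "dy": 31, "dz": 0, "gripper": 1},
  {"rx": 0, "ry": 0, "rz": 0, "dx": 33, "dy": 31, "dz": 0, "gripper": 1},
  {"rx": 0, "ry": 0, "rz": 0, "dx": 33, "dy": 31, "dz": 0, "gripper": 1},
  {"rx": 0, "ry": 0, "rz": 0, "dx": 33, "dy": 32, "dz": 0, "gripper": 1},
  {"rx": 0, "ry": 0, "rz": 0, "dx": 33, "dy": 32, "dz": 0, "gripper": 1},
  {"rx": 0, "ry": 0, "rz": 0, "dx": 33, "dy": 32, "dz": 0, "gripper": 1},
  {"rx": 0, "ry": 0, "rz": 0, "dx": 33, "dy": 32, "dz": 0, "gripper": 1},
  {"rx": 0, "ry": 0, "rz": 0, "dx": 33, "dy": 32, "dz": 25, "gripper": 1},
  {"rx": 0, "ry": 0, "rz": 0, "dx": 33, "dy": 31, "dz": 25, "gripper": 1},
  {"rx": 0, "ry": 0, "rz": 0, "dx": 32, "dy": 31, "dz": 25, "gripper": 1},
  {"rx": 0, "ry": 0, "rz": 0, "dx": 0, "dy": 0, "dz": 0, "gripper": 1},
  {"rx": 0, "ry": 0, "rz": 0, "dx": 0, "dy": 0, "dz": 0, "gripper": 1},
])

```text
clock: 2.7
tcp_pos: [0.4388, -0.2828, 0.1783]
orientation: [-2.059, -2.372, 0.001]
contact_force: [-0.1, -0.5, -0.9]
grip_width: 0.0853
gripper_force: 0.0
```

```bash
python3 go.py .4395 -.2818 .025 8.04; python3 - <<'E'
from h import *
c=r.camera_info("wrist");f=r.grab_frame("wrist")
ca,s=np.cos(.1404),np.sin(.1404)
P=[[.4395+ca*x-s*y,-.2818+s*x+ca*y,.022] for x,y in((.026,.075),(.026,-.075),(-.026,-.075),(-.026,.075))]
q=proj("w",P,c);print(q.round(1))
for u,v in q: cv2.circle(f,(int(u),int(v)),3,(0,255,0),1)
cv2.imwrite("pics/w2.png",f)
E
```

```text
t 2.7 tcp [ 0.4388 -0.2828  0.1783] tool y ang 8.08 j [ 0.84  0.36 -0.47  1.97  0.21  0.87  0.4 ] grip 0.0853
turn deg (first) [-0.03  0.01  0.04]  shift mm after turn [  0.9   0.8 153.3]  shift now [  0.9   0.9 153.3] F [-0.1 -0.5 -0.9]
[[350.4 105.2]
 [346.1 254.5]
 [296.7 254.5]
 [292.6 105.2]]
```

View pics/w2.png

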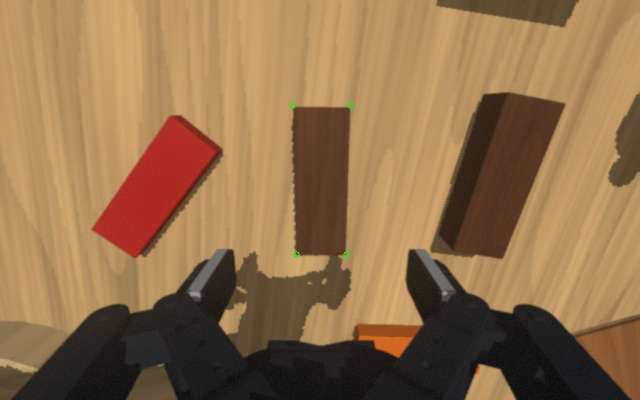

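The wrist view shows the thin blank at (292..350, 105..254), right on the projected corners. I'll descend, grip and lift.

Emit:
step_arm([
  {"rx": 0, "ry": 0, "rz": 0, "dx": 1, "dy": 0.5, "dz": 40, "gripper": 1},
  {"rx": 0, "ry": 0, "rz": 0, "dx": 0, "dy": 0, "dz": 40, "gripper": 1},
  {"rx": 0, "ry": 0, "rz": 0, "dx": 0, "dy": 0, "dz": 35, "gripper": 1},
  {"rx": 0, "ry": 0, "rz": 0, "dx": 0, "dy": 0, "dz": 25, "gripper": 1},
  {"rx": 0, "ry": 0, "rz": 0, "dx": 0, "dy": 0, "dz": 13, "gripper": 1},
  {"rx": 0, "ry": 0, "rz": 0, "dx": 0, "dy": 0, "dz": 0, "gripper": 1},
  {"rx": 0, "ry": 0, "rz": 0, "dx": 0, "dy": 0, "dz": 0, "gripper": -1},
  {"rx": 0, "ry": 0, "rz": 0, "dx": 0, "dy": 0, "dz": 0, "gripper": -1},
  {"rx": 0, "ry": 0, "rz": 0, "dx": 0, "dy": 0, "dz": 0, "gripper": -1},
  {"rx": 0, "ry": 0, "rz": 0, "dx": 0, "dy": 0, "dz": 0, "gripper": -1},
  {"rx": 0, "ry": 0, "rz": 0, "dx": 0, "dy": 0, "dz": 0, "gripper": -1},
  {"rx": 0, "ry": 0, "rz": 0, "dx": 0, "dy": 0, "dz": 0, "gripper": -1},
], grip_force=40)

```text
clock: 4.25
tcp_pos: [0.44, -0.2818, 0.0265]
orientation: [2.058, 2.371, -0.0]
contact_force: [-1.4, -0.5, 7.3]
grip_width: 0.0514
gripper_force: 41.9
```

```bash
python3 go.py .582 -.007 .145 0.42
```

```text
t 4.25 tcp [ 0.44   -0.2818  0.0265] tool y ang 8.07 j [ 0.74  0.59 -0.37  2.05  0.38  0.56  0.25] grip 0.0514
turn deg (first) [0.07 0.08 7.65]  shift mm after turn [ 273.7  144.  -118.5]  shift now [ 252.   179.3 -118.7] F [-1.4 -0.5  7.3]
```

Emit:
step_arm([
  {"rx": 0, "ry": 0, "rz": 0, "dx": 0, "dy": 0, "dz": -20, "gripper": -1},
  {"rx": 0, "ry": 0, "rz": 0, "dx": 0, "dy": 0, "dz": -34, "gripper": -1},
  {"rx": 0, "ry": 0, "rz": 0, "dx": 0, "dy": 0, "dz": -34, "gripper": -1},
  {"rx": 0, "ry": 0, "rz": 0, "dx": 0, "dy": 0, "dz": -30, "gripper": -1},
  {"rx": 0, "ry": 0, "rz": 7.6, "dx": 0, "dy": 0, "dz": 0, "gripper": -1},
  {"rx": 0, "ry": 0, "rz": 0, "dx": 20, "dy": 10, "dz": 0, "gripper": -1},
  {"rx": 0, "ry": 0, "rz": 0, "dx": 35, "dy": 19, "dz": 0, "gripper": -1},
  {"rx": 0, "ry": 0, "rz": 0, "dx": 35, "dy": 19, "dz": 0, "gripper": -1},
  {"rx": 0, "ry": 0, "rz": 0, "dx": 35, "dy": 19, "dz": 0, "gripper": -1},
  {"rx": 0, "ry": 0, "rz": 0, "dx": 35, "dy": 19, "dz": 0, "gripper": -1},
  {"rx": 0, "ry": 0, "rz": 0, "dx": 35, "dy": 19, "dz": 0, "gripper": -1},
  {"rx": 0, "ry": 0, "rz": 0, "dx": 35, "dy": 18, "dz": 0, "gripper": -1},
  {"rx": 0, "ry": 0, "rz": 0, "dx": 28, "dy": 14, "dz": 0, "gripper": -1},
  {"rx": 0, "ry": 0, "rz": 0, "dx": 15, "dy": 7, "dz": 0, "gripper": -1},
  {"rx": 0, "ry": 0, "rz": 0, "dx": 0, "dy": 0, "dz": 0, "gripper": -1},
  {"rx": 0, "ry": 0, "rz": 0, "dx": 0, "dy": 0, "dz": 0, "gripper": -1},
])

```text
clock: 6.25
tcp_pos: [0.5804, -0.009, 0.1431]
orientation: [2.214, 2.229, -0.002]
contact_force: [0.5, -0.1, -2.0]
grip_width: 0.0513
gripper_force: 43.0
```

```bash
python3 go.py .582 -.007 .0875 0.42; python3 - <<'E'
from h import *
cv2.imwrite("pics/w3.png",r.grab_frame("wrist"))
c=r.camera_info("wrist");R=lambda x,y,z:[.5809+x-.0073*y,.138+.0073*x+y,z]
print(proj("w",[R(-.04,-.045,.06),R(.04,-.045,.06),R(-.06,-.045,.06),R(.06,-.045,.06)],c).round(1))
E
```

```text
t 6.25 tcp [ 0.5804 -0.009   0.1431] tool y ang 0.38 j [ 0.28  0.5  -0.48  1.86  0.3   0.86 -0.34] grip 0.0513
turn deg (first) [-0.05  0.08 -0.04]  shift mm after turn [ 1.9  1.6 55.6]  shift now [ 2.   1.7 55.6] F [ 0.5 -0.1 -2. ]
[[259.7  62.1]
 [385.8  61.9]
 [228.2  62.1]
 [417.4  61.8]]
```

View pics/w3.png

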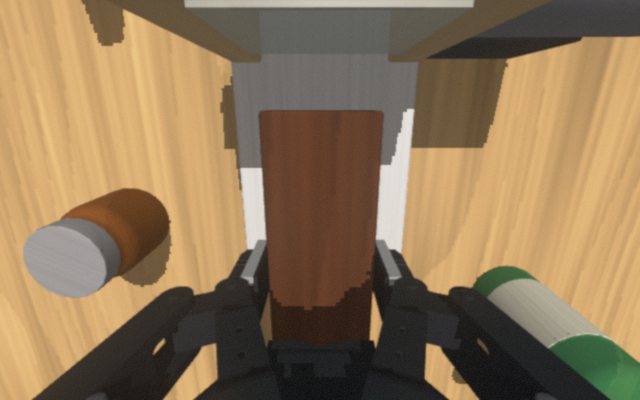

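The wrist view shows the blank (262..382) lined up with the hood's opening (262..389) over the table. I'll lower it, release and rise.

Emit:
step_arm([
  {"rx": 0, "ry": 0, "rz": 0, "dx": 2, "dy": 2.5, "dz": 15, "gripper": -1},
  {"rx": 0, "ry": 0, "rz": 0, "dx": 0, "dy": 0, "dz": 20, "gripper": -1},
  {"rx": 0, "ry": 0, "rz": 0, "dx": 0, "dy": 0, "dz": 14, "gripper": -1},
  {"rx": 0, "ry": 0, "rz": 0, "dx": 0, "dy": 0, "dz": 6, "gripper": -1},
  {"rx": 0, "ry": 0, "rz": 0, "dx": 0, "dy": 0, "dz": 0, "gripper": -1},
  {"rx": 0, "ry": 0, "rz": 0, "dx": 0, "dy": 0, "dz": 0, "gripper": -1},
])

```text
clock: 7.05
tcp_pos: [0.5839, -0.0049, 0.0886]
orientation: [2.212, 2.23, 0.001]
contact_force: [-0.6, -0.4, -1.1]
grip_width: 0.0511
gripper_force: 43.1
```

Emit:
step_arm([
  {"rx": 0, "ry": 0, "rz": 0, "dx": -1, "dy": 0, "dz": 1.5, "gripper": -1},
  {"rx": 0, "ry": 0, "rz": 0, "dx": 0, "dy": 0, "dz": 0.5, "gripper": -1},
  {"rx": 0, "ry": 0, "rz": 0, "dx": 0, "dy": 0, "dz": 0, "gripper": -1},
  {"rx": 0, "ry": 0, "rz": 0, "dx": 0, "dy": 0, "dz": 0, "gripper": 1},
  {"rx": 0, "ry": 0, "rz": 0, "dx": 0, "dy": 0, "dz": 0, "gripper": 1},
  {"rx": 0, "ry": 0, "rz": 0, "dx": 0, "dy": 0, "dz": 0, "gripper": 1},
  {"rx": 0, "ry": 0, "rz": 0, "dx": 0, "dy": 0, "dz": 0, "gripper": 1},
  {"rx": 0, "ry": 0, "rz": 0, "dx": 0, "dy": 0, "dz": -10, "gripper": 1},
  {"rx": 0, "ry": 0, "rz": 0, "dx": 0, "dy": 0, "dz": -30, "gripper": 1},
  {"rx": 0, "ry": 0, "rz": 0, "dx": 0, "dy": 0, "dz": -40, "gripper": 1},
  {"rx": 0, "ry": 0, "rz": 0, "dx": 0, "dy": 0, "dz": -40, "gripper": 1},
  {"rx": 0, "ry": 0, "rz": 0, "dx": 0, "dy": 0, "dz": 0, "gripper": 1},
])

```text
clock: 8.55
tcp_pos: [0.5858, -0.0056, 0.2105]
orientation: [2.208, 2.227, 0.008]
contact_force: [0.7, 0.1, -0.3]
grip_width: 0.0852
gripper_force: 0.0
```

```bash
python3 go.py .4138 .1703 .16 12.88; python3 - <<'E'
from h import *
cv2.imwrite("pics/w4.png",r.grab_frame("wrist"))
c=r.camera_info("wrist");R=lambda x,y,z:[.5809+x-.0073*y,.138+.0073*x+y,z]
print(proj("w",[R(-.025,-.067,.082),R(.027,-.067,.082),R(-.025,-.217,.082)],c).round(1))
E
```

```text
t 8.55 tcp [ 0.5858 -0.0056  0.2105] tool y ang 0.48 j [ 0.3   0.42 -0.51  1.8   0.24  0.98 -0.3 ] grip 0.0852
turn deg (first) [  0.42   0.04 -12.4 ]  shift mm after turn [ 209.8 -128.4   50.5]  shift now [ 177.3 -170.8   49.3] F [ 0.7  0.1 -0.3]
[[285.6 103.9]
 [350.5 103.9]
 [291.1 268.9]]
```

View pics/w4.png

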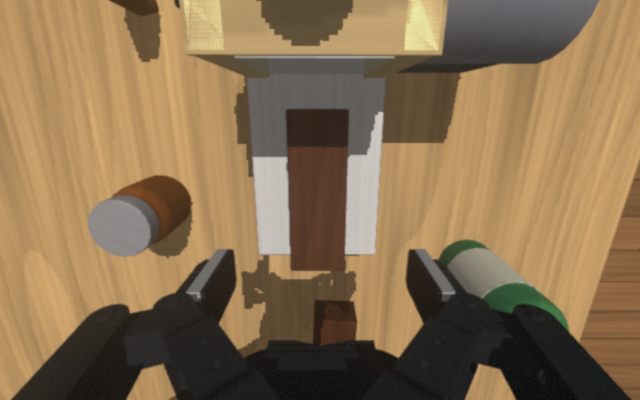

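The blank lies flat on the infeed table, at (287..349, 109..270), in line with the hood. Now the stick.

Emit:
step_arm([
  {"rx": 0.4, "ry": 0, "rz": -6.2, "dx": 0, "dy": 0, "dz": 0, "gripper": 1},
  {"rx": 0, "ry": 0, "rz": -6.2, "dx": 0, "dy": 0, "dz": 0, "gripper": 1},
  {"rx": 0, "ry": 0, "rz": 0, "dx": 0, "dy": -30, "dz": 0, "gripper": 1},
  {"rx": 0, "ry": 0, "rz": 0, "dx": 0, "dy": -35, "dz": 0, "gripper": 1},
  {"rx": 0, "ry": 0, "rz": 0, "dx": 0, "dy": -35, "dz": 0, "gripper": 1},
  {"rx": 0, "ry": 0, "rz": 0, "dx": 0, "dy": -28, "dz": 0, "gripper": 1},
  {"rx": 0, "ry": 0, "rz": 0, "dx": 30, "dy": 0, "dz": 0, "gripper": 1},
  {"rx": 0, "ry": 0, "rz": 0, "dx": 35, "dy": 0, "dz": 0, "gripper": 1},
  {"rx": 0, "ry": 0, "rz": 0, "dx": 35, "dy": 0, "dz": 0, "gripper": 1},
  {"rx": 0, "ry": 0, "rz": 0, "dx": 35, "dy": 0, "dz": 0, "gripper": 1},
  {"rx": 0, "ry": 0, "rz": 0, "dx": 35, "dy": 0, "dz": 0, "gripper": 1},
  {"rx": 0, "ry": 0, "rz": 0, "dx": 25, "dy": 0, "dz": 0, "gripper": 1},
  {"rx": 0, "ry": 0, "rz": 0, "dx": 10, "dy": 0, "dz": 0, "gripper": 1},
  {"rx": 0, "ry": 0, "rz": 0, "dx": 0, "dy": 0, "dz": 0, "gripper": 1},
  {"rx": 0, "ry": 0, "rz": 0, "dx": 0, "dy": 0, "dz": 0, "gripper": 1},
])

```text
clock: 10.48
tcp_pos: [0.4132, 0.164, 0.2071]
orientation: [-1.957, -2.451, 0.009]
contact_force: [-0.9, -0.3, -0.3]
grip_width: 0.0855
gripper_force: 0.0
```

```bash
python3 go.py .4151 .1645 .055 12.88; python3 - <<'E'
from h import *
c=r.camera_info("wrist");f=r.grab_frame("wrist")
ca,s=np.cos(.2248),np.sin(.2248);M=lambda x,y,z:[.4138+ca*x-s*y,.1703+s*x+ca*y,z]
q=proj("w",[M(-.011,.022,.075),M(.011,.022,.075),M(.011,-.022,.075),M(-.011,-.022,.075),M(-.022,.174,.018),M(.022,.174,.018)],c);print(q.round(1))
for u,v in q: cv2.circle(f,(int(round(u)),int(round(v))),3,(0,255,0),1)
cv2.imwrite("pics/w5.png",f)
E
```

```text
t 10.47 tcp [0.4132 0.164  0.2071] tool y ang 12.79 j [ 0.14  0.23 -0.73  2.09  0.19  0.9  -0.48] grip 0.0855
turn deg (first) [-0.44 -0.03 -0.09]  shift mm after turn [1.000e-01 2.000e+00 1.521e+02]  shift now [ -0.    3.1 152.1] F [-0.9 -0.3 -0.3]
[[311.2 163. ]
 [336.5 163. ]
 [335.9 210.6]
 [311.8 210.6]
 [299.5 -15.7]
 [348.4 -15.9]]
```

View pics/w5.png

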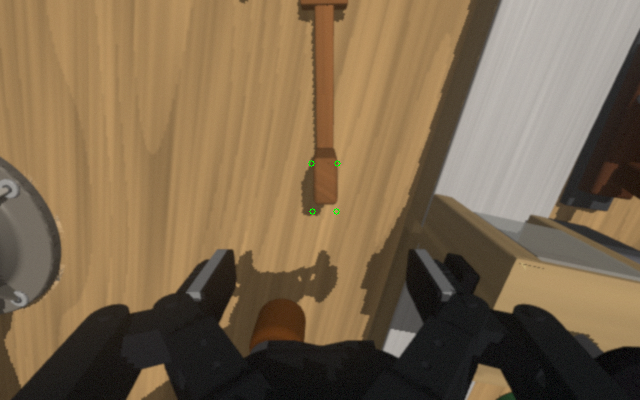

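The handle's top shows at (315..338, 158..204). That's about 2 mm in x and a few mm further forward than predicted, so I'll correct slightly, descend and grip.

Emit:
step_arm([
  {"rx": -0.4, "ry": 0, "rz": 0, "dx": 3, "dy": 3.5, "dz": 30, "gripper": 1},
  {"rx": 0, "ry": 0, "rz": 0, "dx": 0, "dy": 0, "dz": 40, "gripper": 1},
  {"rx": 0, "ry": 0, "rz": 0, "dx": 0, "dy": 0, "dz": 35, "gripper": 1},
  {"rx": 0, "ry": 0, "rz": 0, "dx": 0, "dy": 0, "dz": 30, "gripper": 1},
  {"rx": 0, "ry": 0, "rz": 0, "dx": 0, "dy": 0, "dz": 16, "gripper": 1},
  {"rx": 0, "ry": 0, "rz": 0, "dx": 0, "dy": 0, "dz": 0, "gripper": 1},
  {"rx": 0, "ry": 0, "rz": 0, "dx": 0, "dy": 0, "dz": 0, "gripper": -1},
  {"rx": 0, "ry": 0, "rz": 0, "dx": 0, "dy": 0, "dz": 0, "gripper": -1},
  {"rx": 0, "ry": 0, "rz": 0, "dx": 0, "dy": 0, "dz": 0, "gripper": -1},
  {"rx": 0, "ry": 0, "rz": 0, "dx": 0, "dy": 0, "dz": 0, "gripper": -1},
  {"rx": 0, "ry": 0, "rz": 0, "dx": 0, "dy": 0, "dz": 0, "gripper": -1},
  {"rx": 0, "ry": 0, "rz": 0, "dx": 0, "dy": 0, "dz": 0, "gripper": -1},
  {"rx": 0, "ry": 0, "rz": 0, "dx": 0, "dy": 0, "dz": 0, "gripper": -1},
], grip_force=70)

```text
clock: 12.15
tcp_pos: [0.4159, 0.1692, 0.0569]
orientation: [-1.958, -2.457, -0.002]
contact_force: [-1.3, 0.2, 7.2]
grip_width: 0.0214
gripper_force: 68.3
```

```bash
python3 go.py .4151 -.28 .19 0.42;
```

```text
t 12.15 tcp [0.4159 0.1692 0.0569] tool y ang 12.88 j [-0.04  0.49 -0.58  2.2   0.49  0.58 -0.76] grip 0.0214
turn deg (first) [ 0.05 -0.06 12.46]  shift mm after turn [-449.2   -4.1 -133.1]  shift now [-437.6 -100.8 -133.6] F [-1.3  0.2  7.2]
```

Emit:
step_arm([
  {"rx": 0, "ry": 0, "rz": 0, "dx": 0, "dy": 0, "dz": -15, "gripper": -1},
  {"rx": 0, "ry": 0, "rz": 0, "dx": 0, "dy": 0, "dz": -35, "gripper": -1},
  {"rx": 0, "ry": 0, "rz": 0, "dx": 0, "dy": 0, "dz": -45, "gripper": -1},
  {"rx": 0, "ry": 0, "rz": 0, "dx": 0, "dy": 0, "dz": -40, "gripper": -1},
  {"rx": 0, "ry": 0, "rz": 6.2, "dx": 0, "dy": 0, "dz": 0, "gripper": -1},
  {"rx": 0, "ry": 0, "rz": 6.2, "dx": 0, "dy": 0, "dz": 0, "gripper": -1},
  {"rx": 0, "ry": 0, "rz": 0, "dx": -20, "dy": 15, "dz": 0, "gripper": -1},
  {"rx": 0, "ry": 0, "rz": 0, "dx": -35, "dy": 15, "dz": 0, "gripper": -1},
  {"rx": 0, "ry": 0, "rz": 0, "dx": -35, "dy": 0, "dz": 0, "gripper": -1},
  {"rx": 0, "ry": 0, "rz": 0, "dx": -35, "dy": 0, "dz": 0, "gripper": -1},
  {"rx": 0, "ry": 0, "rz": 0, "dx": -35, "dy": 0, "dz": 0, "gripper": -1},
  {"rx": 0, "ry": 0, "rz": 0, "dx": -35, "dy": 0, "dz": 0, "gripper": -1},
  {"rx": 0, "ry": 0, "rz": 0, "dx": -35, "dy": 0, "dz": 0, "gripper": -1},
  {"rx": 0, "ry": 0, "rz": 0, "dx": -35, "dy": 0, "dz": 0, "gripper": -1},
  {"rx": 0, "ry": 0, "rz": 0, "dx": -35, "dy": 0, "dz": 0, "gripper": -1},
  {"rx": 0, "ry": 0, "rz": 0, "dx": -35, "dy": 0, "dz": 0, "gripper": -1},
  {"rx": 0, "ry": 0, "rz": 0, "dx": -35, "dy": 0, "dz": 0, "gripper": -1},
  {"rx": 0, "ry": 0, "rz": 0, "dx": -35, "dy": 0, "dz": 0, "gripper": -1},
  {"rx": 0, "ry": 0, "rz": 0, "dx": -35, "dy": 0, "dz": 0, "gripper": -1},
  {"rx": 0, "ry": 0, "rz": 0, "dx": -20, "dy": 0, "dz": 0, "gripper": -1},
])

```text
clock: 14.65
tcp_pos: [0.449, -0.2924, 0.1914]
orientation: [-2.213, -2.228, -0.001]
contact_force: [-0.8, 0.2, -0.5]
grip_width: 0.0215
gripper_force: 68.6
```

```bash
python3 go.py .583 -.3 .19 0.42;
```

```text
t 14.65 tcp [ 0.449  -0.2924  0.1914] tool y ang 0.39 j [ 0.82  0.36 -0.44  1.93  0.19  0.9   0.3 ] grip 0.0215
turn deg (first) [ 0.   -0.07 -0.03]  shift mm after turn [ -8.6 133.9   1.4]  shift now [ -8.5 133.9   1.4] F [-0.8  0.2 -0.5]
```

Emit:
step_arm([
  {"rx": 0, "ry": 0, "rz": 0, "dx": -8, "dy": 20, "dz": 0, "gripper": -1},
  {"rx": 0, "ry": 0, "rz": 0, "dx": 0, "dy": 35, "dz": 0, "gripper": -1},
  {"rx": 0, "ry": 0, "rz": 0, "dx": 0, "dy": 35, "dz": 0, "gripper": -1},
  {"rx": 0, "ry": 0, "rz": 0, "dx": 0, "dy": 30, "dz": 0, "gripper": -1},
  {"rx": 0, "ry": 0, "rz": 0, "dx": 0, "dy": 14.5, "dz": 0, "gripper": -1},
  {"rx": 0, "ry": 0, "rz": 0, "dx": 0, "dy": 0, "dz": 20, "gripper": -1},
  {"rx": 0, "ry": 0, "rz": 0, "dx": 0, "dy": 0, "dz": 30, "gripper": -1},
  {"rx": 0, "ry": 0, "rz": 0, "dx": 0, "dy": 0, "dz": 15, "gripper": -1},
  {"rx": 0, "ry": 0, "rz": 0, "dx": 0, "dy": 0, "dz": 6, "gripper": -1},
  {"rx": 0, "ry": 0, "rz": 0, "dx": 0, "dy": 0, "dz": 0, "gripper": -1},
  {"rx": 0, "ry": 0, "rz": 0, "dx": 0, "dy": 0, "dz": 0, "gripper": -1},
])

```text
clock: 16.02
tcp_pos: [0.5846, -0.2978, 0.1209]
orientation: [2.212, 2.23, 0.002]
contact_force: [0.7, 0.3, -0.4]
grip_width: 0.0215
gripper_force: 68.6
```

```bash
python3 go.py .5835 -.27 .1195 0.42; python3 - <<'E'
from h import *
f=r.grab_frame("wrist");c=r.camera_info("wrist");s=r.grab_frame("side")
o=r.get_obs();x,y,z=o["tcp_pos"]
P=[[x-.022,y+.178,z-.039],[x+.022,y+.178,z-.039],[x-.009,y+.1,z-.041],[x+.009,y+.1,z-.041]]
for n,q in(("wrist",proj("w",P,c)),("side",proj("side",P))): print(n,q.round(1).tolist())
print("blank rear top",proj("w",[[.557,-.084,.082],[.609,-.084,.082]],c).round(1))
h=cv2.cvtColor(f,cv2.COLOR_BGR2HSV)
for v in range(20,200,8): # stick column profile at midline
    print(v,f[v,321].tolist(),"width",[int(k) for k in np.flatnonzero((h[v,240:400,1]>110))[[0,-1]]+240] if (h[v,240:400,1]>110).any() else None)
cv2.imwrite("pics/w6.png",f);cv2.imwrite("pics/s6.png",s)
E
```

```text
t 16.02 tcp [ 0.5846 -0.2978  0.1209] tool y ang 0.48 j [ 0.65  0.62 -0.39  1.69  0.29  0.89  0.16] grip 0.0215
turn deg (first) [ 0.08 -0.02  0.06]  shift mm after turn [27.8 -0.9  1.4]  shift now [27.8 -0.9  1.4] F [ 0.7  0.3 -0.4]
wrist [[270.6, -153.1], [376.7, -151.8], [303.9, 54.8], [339.9, 55.1]]
side [[327.1, 176.9], [314.2, 175.3], [328.6, 164.7], [323.5, 164.1]]
blank rear top [[ 251.6 -277.6]
 [ 389.2 -275.7]]
20 [53, 93, 145] width [240, 399]
28 [52, 92, 144] width [240, 399]
36 [53, 93, 143] width [240, 399]
44 [56, 95, 146] width [240, 399]
52 [55, 94, 145] width [240, 399]
60 [54, 92, 142] width [240, 399]
68 [55, 94, 143] width [240, 399]
76 [53, 94, 142] width [240, 399]
84 [54, 90, 139] width [240, 399]
92 [55, 94, 142] width [240, 399]
100 [52, 91, 140] width [240, 399]
108 [53, 90, 140] width [240, 399]
116 [54, 93, 141] width [240, 399]
124 [53, 90, 139] width [240, 399]
132 [51, 89, 137] width [240, 399]
140 [52, 89, 138] width [240, 399]
148 [51, 88, 137] width [240, 399]
156 [50, 89, 135] width [240, 399]
164 [52, 89, 134] width [240, 399]
172 [51, 89, 134] width [240, 399]
180 [49, 85, 132] width [240, 399]
188 [51, 87, 134] width [240, 399]
196 [38, 65, 97] width [240, 399]
```

Emit:
step_arm([
  {"rx": 0, "ry": 0, "rz": 0, "dx": 15, "dy": -1, "dz": 1.2, "gripper": -1},
  {"rx": 0, "ry": 0, "rz": 0, "dx": 12, "dy": 0, "dz": 0, "gripper": -1},
  {"rx": 0, "ry": 0, "rz": 0, "dx": 6, "dy": 0, "dz": 0, "gripper": -1},
  {"rx": 0, "ry": 0, "rz": 0, "dx": 6, "dy": 0, "dz": 0, "gripper": -1},
  {"rx": 0, "ry": 0, "rz": 0, "dx": 6, "dy": 0, "dz": 0, "gripper": -1},
  {"rx": 0, "ry": 0, "rz": 0, "dx": 6, "dy": 0, "dz": 0, "gripper": -1},
  {"rx": 0, "ry": 0, "rz": 0, "dx": 8, "dy": 0, "dz": 0, "gripper": -1},
  {"rx": 0, "ry": 0, "rz": 0, "dx": 8, "dy": 0, "dz": 0, "gripper": -1},
  {"rx": 0, "ry": 0, "rz": 0, "dx": 8, "dy": 0, "dz": 0, "gripper": -1},
])

```text
clock: 17.25
tcp_pos: [0.5824, -0.2219, 0.1187]
orientation: [-2.211, -2.23, -0.001]
contact_force: [-0.4, -0.6, -0.2]
grip_width: 0.0213
gripper_force: 68.7
```

```bash
cat > q.py <<'E'
from h import *
o=r.get_obs();print(o["clock"],o["tcp_pos"].round(4),o["contact_force"].round(2))
f=r.grab_frame("side");cv2.imwrite("pics/s_%05d.png"%(o["clock"]*100),f)
ft=r.grab_frame("top");cv2.imwrite("pics/t_%05d.png"%(o["clock"]*100),ft)
R=lambda x,y,z:[.5815+x-.0073*y,.138+.0073*x+y,z]
# top-view profile along the table line x=+15 mm (beside the bar), dark = blank
for xx in(.015,-.017):
    ys=np.arange(-.23,.26,.002);p=proj("top",[R(xx,y,.082 if y<-.045 else .074) for y in ys])
    g=cv2.cvtColor(ft,cv2.COLOR_BGR2HSV)
    d=[(round(y*1e3)) for y,(u,v) in zip(ys,p) if g[int(round(v)),int(round(u)),1]>90 and g[int(round(v)),int(round(u)),2]<110 and abs(y)>.05]
    print("dark y mm at x",xx,d[:1],d[-1:],len(d))
E
python3 q.py
```

```text
17.25 [ 0.5824 -0.2219  0.1187] [-0.36 -0.62 -0.23]
dark y mm at x 0.015 [-230] [-52] 79
dark y mm at x -0.017 [-230] [-52] 81
```

```bash
python3 - <<'E'
from h import *
f=r.grab_frame("wrist");c=r.camera_info("wrist")
for v in range(0,60,5): print(v,[f[v,u].tolist() for u in (200,260,285,321,355,380)])
x,y,z=r.get_obs()["tcp_pos"]
print(proj("w",[[x-.022,y+.178,z-.039],[x-.022,y+.158,z-.039],[x+.022,y+.158,z-.039],[x-.009,y+.12,z-.041],[x-.06,-.077,.06]],c).round(1))
E
```

```text
0 [[89, 134, 168], [38, 59, 72], [37, 55, 68], [55, 95, 146], [43, 61, 75], [42, 61, 75]]
5 [[87, 132, 167], [44, 66, 85], [42, 64, 81], [53, 94, 146], [43, 65, 80], [42, 63, 80]]
10 [[91, 135, 169], [47, 71, 88], [45, 67, 83], [54, 94, 146], [45, 67, 84], [42, 67, 84]]
15 [[89, 134, 169], [48, 73, 90], [41, 64, 82], [51, 91, 143], [44, 64, 83], [47, 68, 86]]
20 [[88, 133, 167], [49, 73, 92], [44, 67, 85], [53, 92, 143], [44, 65, 81], [48, 69, 86]]
25 [[88, 134, 166], [45, 69, 88], [42, 65, 84], [56, 96, 145], [36, 59, 76], [46, 69, 87]]
30 [[87, 134, 166], [47, 69, 90], [48, 71, 88], [56, 95, 145], [42, 62, 81], [45, 69, 88]]
35 [[87, 132, 165], [47, 70, 88], [46, 69, 87], [54, 93, 144], [43, 63, 81], [48, 69, 89]]
40 [[85, 130, 164], [49, 73, 92], [43, 65, 83], [59, 96, 145], [38, 62, 80], [46, 70, 88]]
45 [[87, 130, 164], [49, 74, 92], [43, 67, 84], [54, 93, 143], [42, 61, 82], [48, 72, 89]]
50 [[83, 127, 161], [50, 75, 93], [44, 66, 84], [55, 94, 143], [38, 62, 78], [49, 72, 91]]
55 [[85, 130, 164], [59, 90, 116], [59, 87, 109], [53, 93, 144], [39, 64, 79], [48, 72, 92]]
[[ 271.4 -152.4]
 [ 273.3  -92.3]
 [ 374.3  -91.1]
 [ 304.     9.3]
 [ 206.1  -35.6]]
```

Emit:
step_arm([
  {"rx": 0, "ry": 0, "rz": 0, "dx": 8, "dy": 0, "dz": 0, "gripper": -1},
  {"rx": 0, "ry": 0, "rz": 0, "dx": 9, "dy": 0, "dz": 0, "gripper": -1},
  {"rx": 0, "ry": 0, "rz": 0, "dx": 9, "dy": 0, "dz": 0, "gripper": -1},
  {"rx": 0, "ry": 0, "rz": 0, "dx": 9, "dy": 0, "dz": 0, "gripper": -1},
  {"rx": 0, "ry": 0, "rz": 0, "dx": 9, "dy": 0, "dz": 0, "gripper": -1},
  {"rx": 0, "ry": 0, "rz": 0, "dx": 9, "dy": 0, "dz": 0, "gripper": -1},
  {"rx": 0, "ry": 0, "rz": 0, "dx": 9, "dy": 0, "dz": 0, "gripper": -1},
  {"rx": 0, "ry": 0, "rz": 0, "dx": 9, "dy": 0, "dz": 0, "gripper": -1},
  {"rx": 0, "ry": 0, "rz": 0, "dx": 9, "dy": 0, "dz": 0, "gripper": -1},
  {"rx": 0, "ry": 0, "rz": 0, "dx": 9, "dy": 0, "dz": 0, "gripper": -1},
  {"rx": 0, "ry": 0, "rz": 0, "dx": 9, "dy": 0, "dz": 0, "gripper": -1},
  {"rx": 0, "ry": 0, "rz": 0, "dx": 9, "dy": 0, "dz": 0, "gripper": -1},
])

```text
clock: 18.9
tcp_pos: [0.5815, -0.115, 0.1189]
orientation: [-2.212, -2.23, -0.001]
contact_force: [-0.2, -0.5, -0.7]
grip_width: 0.0213
gripper_force: 68.6
```

```bash
cat > b.py <<'E'
from h import *
from go import go
go(.5815,.02,.1187,.42)
f=r.grab_frame("side");R=lambda x,y,z:[.5809+x-.0073*y,.138+.0073*x+y,z]
ft=r.grab_frame("top")
for n,F in(("side",f),("top",ft)):
    # mask of dark brown in the outfeed table polygon
    poly=proj(n,[R(.055,.05,.052),R(.055,.25,.052),R(-.055,.25,.052),R(-.055,.05,.052)]).astype(np.int32)
    m=np.zeros(F.shape[:2],np.uint8);cv2.fillPoly(m,[poly],1)
    h=cv2.cvtColor(F,cv2.COLOR_BGR2HSV);d=((h[...,1]>90)&(h[...,2]<160)&(m>0)).astype(np.uint8)
    N,L,S,_=cv2.connectedComponentsWithStats(d)
    if N>1:
        k=1+S[1:,4].argmax();c=max(cv2.findContours((L==k).astype(np.uint8),0,2)[0],key=cv2.contourArea)
        A=cv2.Rodrigues(C[n]["rvec"])[0];z=.074
        H=C[n]["mtx"]@np.column_stack([A[:,0],A[:,1],A[:,2]*z+C[n]["tvec"].ravel()])
        w=cv2.perspectiveTransform(c.astype(float).reshape(-1,1,2),np.linalg.inv(H)).reshape(-1,2)-[.5809,.138]
        w=np.column_stack([w[:,0]+.0073*w[:,1],w[:,1]-.0073*w[:,0]])*1e3
        print(n,"area",S[k,4],"sander x",w[:,0].min().round(1),w[:,0].max().round(1),"y",w[:,1].min().round(1),w[:,1].max().round(1),"rect",[np.round(q,1) for q in cv2.minAreaRect(w.astype(np.float32))])
E
python3 b.py
```

```text
t 18.9 tcp [ 0.5815 -0.115   0.1189] tool y ang 0.48 j [ 0.41  0.54 -0.42  1.85  0.29  0.82 -0.15] grip 0.0213
turn deg (first) [-0.   -0.06  0.06]  shift mm after turn [135.    1.    0.2]  shift now [135.    1.1   0.4] F [-0.2 -0.5 -0.7]
side area 75 sander x -25.8 25.6 y 71.4 88.9 rect [array([-0.1, 80.2]), array([17.5, 51.4]), np.float64(90.0)]
top area 264 sander x -52.5 53.0 y 47.2 78.5 rect [array([ 0.4, 63.3]), array([ 30.7, 105.3]), np.float64(89.2)]
```

Emit:
step_arm([
  {"rx": 0, "ry": 0, "rz": 0, "dx": 6, "dy": 0, "dz": 0, "gripper": -1},
  {"rx": 0, "ry": 0, "rz": 0, "dx": 9, "dy": 0, "dz": 0, "gripper": -1},
  {"rx": 0, "ry": 0, "rz": 0, "dx": 9, "dy": 0, "dz": 0, "gripper": -1},
  {"rx": 0, "ry": 0, "rz": 0, "dx": 9, "dy": 0, "dz": 0, "gripper": -1},
  {"rx": 0, "ry": 0, "rz": 0, "dx": 9, "dy": 0, "dz": 0, "gripper": -1},
  {"rx": 0, "ry": 0, "rz": 0, "dx": 9, "dy": 0, "dz": 0, "gripper": -1},
  {"rx": 0, "ry": 0, "rz": 0, "dx": 9, "dy": 0, "dz": 0, "gripper": -1},
  {"rx": 0, "ry": 0, "rz": 0, "dx": 9, "dy": 0, "dz": 0, "gripper": -1},
  {"rx": 0, "ry": 0, "rz": 0, "dx": 9, "dy": 0, "dz": 0, "gripper": -1},
  {"rx": 0, "ry": 0, "rz": 0, "dx": 9, "dy": 0, "dz": 0, "gripper": -1},
  {"rx": 0, "ry": 0, "rz": 0, "dx": 9, "dy": 0, "dz": 0, "gripper": -1},
  {"rx": 0, "ry": 0, "rz": 0, "dx": 8, "dy": 0, "dz": 0, "gripper": -1},
  {"rx": 0, "ry": 0, "rz": 0, "dx": 7, "dy": 0, "dz": 0, "gripper": -1},
  {"rx": 0, "ry": 0, "rz": 0, "dx": 0, "dy": 0, "dz": 0, "gripper": -1},
])

```text
clock: 20.75
tcp_pos: [0.5806, -0.0036, 0.119]
orientation: [-2.21, -2.231, -0.002]
contact_force: [-0.3, 0.6, -1.9]
grip_width: 0.0214
gripper_force: 68.7
```

```bash
python3 b.py
```

```text
t 20.75 tcp [ 0.5806 -0.0036  0.119 ] tool y ang 0.55 j [ 0.24  0.52 -0.44  1.87  0.3   0.81 -0.35] grip 0.0214
turn deg (first) [-0.   -0.1   0.13]  shift mm after turn [23.6  1.1  0.3]  shift now [23.6  1.2  0.3] F [-0.3  0.6 -1.9]
side area 665 sander x -29.8 25.6 y 71.4 207.1 rect [array([ -1.7, 139.1]), array([ 54.7, 135.9]), np.float64(0.7)]
top area 820 sander x -52.5 53.0 y 47.2 186.0 rect [array([  1.1, 116.9]), array([138. , 105.3]), np.float64(89.2)]
```

Emit:
step_arm([
  {"rx": 0, "ry": 0, "rz": 0, "dx": 5, "dy": 0.5, "dz": 0, "gripper": -1},
  {"rx": 0, "ry": 0, "rz": 0, "dx": 7, "dy": 0.5, "dz": 0, "gripper": -1},
  {"rx": 0, "ry": 0, "rz": 0, "dx": 6, "dy": 0, "dz": 0, "gripper": -1},
  {"rx": 0, "ry": 0, "rz": 0, "dx": 4, "dy": 0, "dz": 0, "gripper": -1},
  {"rx": 0, "ry": 0, "rz": 0, "dx": 2, "dy": 0, "dz": 0, "gripper": -1},
  {"rx": 0, "ry": 0, "rz": 0, "dx": 0, "dy": 0, "dz": 0, "gripper": -1},
])

```text
clock: 21.6
tcp_pos: [0.5814, 0.0197, 0.119]
orientation: [-2.211, -2.23, -0.001]
contact_force: [-1.0, -0.1, -1.1]
grip_width: 0.0212
gripper_force: 68.6
```

```bash
python3 b.py
```

```text
t 21.6 tcp [0.5814 0.0197 0.119 ] tool y ang 0.5 j [ 0.2   0.52 -0.44  1.87  0.3   0.81 -0.39] grip 0.0212
turn deg (first) [-0.   -0.08  0.08]  shift mm after turn [0.3 0.1 0.3]  shift now [0.3 0.1 0.3] F [-1.  -0.1 -1.1]
side area 796 sander x -28.8 25.8 y 71.4 229.2 rect [array([ -1.5, 150.3]), array([ 54.2, 157.9]), np.float64(0.2)]
top area 925 sander x -52.5 53.0 y 47.2 207.4 rect [array([  1.3, 127.7]), array([159.5, 105.3]), np.float64(89.2)]
```

Emit:
step_arm([
  {"rx": 0, "ry": 0, "rz": 0, "dx": -10, "dy": 0, "dz": -1, "gripper": -1},
  {"rx": 0, "ry": 0, "rz": 0, "dx": -25, "dy": 0, "dz": -1, "gripper": -1},
  {"rx": 0, "ry": 0, "rz": 0, "dx": -35, "dy": 0, "dz": 0, "gripper": -1},
  {"rx": 0, "ry": 0, "rz": 0, "dx": -35, "dy": 0, "dz": 0, "gripper": -1},
  {"rx": 0, "ry": 0, "rz": 0, "dx": -35, "dy": 0, "dz": 0, "gripper": -1},
  {"rx": 0, "ry": 0, "rz": 0, "dx": -35, "dy": 0, "dz": 0, "gripper": -1},
  {"rx": 0, "ry": 0, "rz": 0, "dx": -35, "dy": 0, "dz": 0, "gripper": -1},
  {"rx": 0, "ry": 0, "rz": 0, "dx": -35, "dy": 0, "dz": 0, "gripper": -1},
  {"rx": 0, "ry": 0, "rz": 0, "dx": -35, "dy": 0, "dz": 0, "gripper": -1},
  {"rx": 0, "ry": 0, "rz": 0, "dx": -35, "dy": 0, "dz": -10, "gripper": -1},
  {"rx": 0, "ry": 0, "rz": 0, "dx": -5, "dy": -10, "dz": -15, "gripper": -1},
  {"rx": 0, "ry": 0, "rz": 0, "dx": 0, "dy": -30, "dz": 0, "gripper": -1},
  {"rx": 0, "ry": 0, "rz": 0, "dx": 0, "dy": -35, "dz": 0, "gripper": -1},
  {"rx": 0, "ry": 0, "rz": 0, "dx": 0, "dy": -33, "dz": 0, "gripper": -1},
  {"rx": 0, "ry": 0, "rz": 0, "dx": 0, "dy": -15, "dz": 0, "gripper": -1},
  {"rx": 0, "ry": 0, "rz": 0, "dx": 0, "dy": 0, "dz": 20, "gripper": -1},
  {"rx": 0, "ry": 0, "rz": 0, "dx": 0, "dy": 0, "dz": 30, "gripper": -1},
  {"rx": 0, "ry": 0, "rz": 0, "dx": 0, "dy": 0, "dz": 20, "gripper": -1},
  {"rx": 0, "ry": 0, "rz": 0, "dx": 0, "dy": 0, "dz": 10, "gripper": -1},
  {"rx": 0, "ry": 0, "rz": 0, "dx": 0, "dy": 0, "dz": 0, "gripper": -1},
])

```text
clock: 24.2
tcp_pos: [0.4613, -0.3012, 0.0655]
orientation: [-2.21, -2.23, -0.001]
contact_force: [0.6, -0.1, -1.0]
grip_width: 0.0209
gripper_force: 68.6
```

```bash
python3 go.py .46 -.3 .0565 0.42; python3 b.py
```

```text
t 24.2 tcp [ 0.4613 -0.3012  0.0655] tool y ang 0.51 j [ 0.76  0.56 -0.37  1.97  0.31  0.67  0.2 ] grip 0.0209
turn deg (first) [-0.02 -0.09  0.09]  shift mm after turn [ 1.3 -1.3  9. ]  shift now [ 1.2 -1.3  9. ] F [ 0.6 -0.1 -1. ]
t 24.2 tcp [ 0.4613 -0.3012  0.0655] tool y ang 0.51 j [ 0.76  0.56 -0.37  1.97  0.31  0.67  0.2 ] grip 0.0209
turn deg (first) [-0.02 -0.09  0.09]  shift mm after turn [320.4 122.5 -53.2]  shift now [320.2 123.  -52.7] F [ 0.6 -0.1 -1. ]
side area 785 sander x -28.7 25.8 y 71.4 229.2 rect [array([ -1.5, 150.3]), array([ 54.2, 157.9]), np.float64(0.2)]
top area 925 sander x -52.5 53.0 y 47.2 207.4 rect [array([  1.3, 127.7]), array([159.5, 105.3]), np.float64(89.2)]
```

Emit:
step_arm([
  {"rx": 0, "ry": 0, "rz": 0, "dx": 0, "dy": 0, "dz": 4, "gripper": -1},
  {"rx": 0, "ry": 0, "rz": 0, "dx": 0, "dy": 0, "dz": 3, "gripper": -1},
  {"rx": 0, "ry": 0, "rz": 0, "dx": 0, "dy": 0, "dz": 1, "gripper": -1},
  {"rx": 0, "ry": 0, "rz": 0, "dx": 0, "dy": 0, "dz": 0.8, "gripper": -1},
  {"rx": 0, "ry": 0, "rz": 0, "dx": 0, "dy": 0, "dz": 0, "gripper": -1},
  {"rx": 0, "ry": 0, "rz": 0, "dx": 0, "dy": 0, "dz": 0, "gripper": -1},
])

```text
clock: 25.05
tcp_pos: [0.4611, -0.3016, 0.057]
orientation: [-2.211, -2.23, -0.001]
contact_force: [0.4, 1.4, 1.2]
grip_width: 0.0212
gripper_force: 69.0
```

Light contact with the bench. I'll release and rise.

Emit:
step_arm([
  {"rx": 0, "ry": 0, "rz": 0, "dx": 0, "dy": 0, "dz": 0, "gripper": 1},
  {"rx": 0, "ry": 0, "rz": 0, "dx": 0, "dy": 0, "dz": 0, "gripper": 1},
  {"rx": 0, "ry": 0, "rz": 0, "dx": 0, "dy": 0, "dz": 0, "gripper": 1},
  {"rx": 0, "ry": 0, "rz": 0, "dx": 0, "dy": 0, "dz": 0, "gripper": 1},
  {"rx": 0, "ry": 0, "rz": 0, "dx": 0, "dy": 0, "dz": 0, "gripper": 1},
  {"rx": 0, "ry": 0, "rz": 0, "dx": 0, "dy": 0, "dz": -10, "gripper": 1},
  {"rx": 0, "ry": 0, "rz": 0, "dx": 0, "dy": 0, "dz": -30, "gripper": 1},
  {"rx": 0, "ry": 0, "rz": 0, "dx": 0, "dy": 0, "dz": -40, "gripper": 1},
  {"rx": 0, "ry": 0, "rz": 0, "dx": 0, "dy": 0, "dz": -40, "gripper": 1},
  {"rx": 0, "ry": 0, "rz": 0, "dx": 0, "dy": 0, "dz": -30, "gripper": 1},
  {"rx": 0, "ry": 0, "rz": 0, "dx": 0, "dy": 0, "dz": 0, "gripper": 1},
  {"rx": 0, "ry": 0, "rz": 0, "dx": 0, "dy": 0, "dz": 0, "gripper": 1},
])

```text
clock: 26.55
tcp_pos: [0.4606, -0.3016, 0.2067]
orientation: [-2.211, -2.23, -0.001]
contact_force: [0.0, -0.3, -0.4]
grip_width: 0.0855
gripper_force: 0.0
```

```bash
python3 - <<'E'
from h import *
s=r.grab_frame("side");w=r.grab_frame("wrist");t=r.grab_frame("top")
a=cv2.resize(s[100:340,200:440],(400,400),interpolation=cv2.INTER_CUBIC)
b=cv2.resize(t[110:310,170:440],(400,296),interpolation=cv2.INTER_CUBIC)
im=np.zeros((400,800,3),np.uint8);im[:,:400]=a;im[:296,400:]=b;im[300:,400:560]=cv2.resize(w,(160,100))
cv2.imwrite("pics/end.png",im)
E
```

```text
(no output)
```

View pics/end.png

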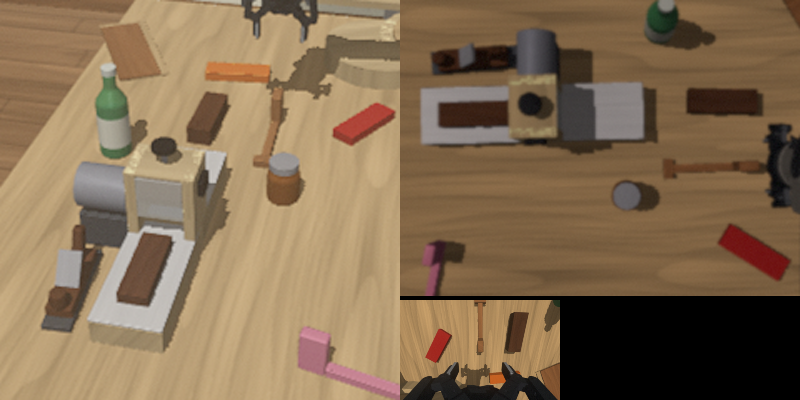

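The final composite shows the blank flat on the outfeed table at (145,268), with white table visible between it and the hood. The stick lies flat on the bench at (268,125), the bystanders look undisturbed, and the gripper is clear.

```bash
python3 -c "
from bench import r
print(r.hand_in())"
```

```text
the job is handed in; nothing more can be done
None
```

The dry pass is done and handed in at about 27 s (no verdict came back): the thin blank lies flat on the outfeed table, its centre about 132 mm past the hood's middle, the push stick is flat on the bench, and the thick blank, bottle, jar and plane look unmoved.

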